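Stop the specimen grinder and take off its disc guard

ROBOT

A 7-joint arm with a two-finger parallel gripper is mounted at the origin on the work surface. World frame = base frame: x ahead of the robot, y to its left, z up, the work surface at z = 0. Lengths are in m, angles in rad, forces in N, time in s.
With the tool pointing down it reaches from about 0.425 to 0.925 m from the base axis. Payload 6.8 kg.
Tool frame: the origin (TCP) lies between the finger pads; the fingertips stand finger_overhang ahead of it and the grasp point (between the pads) lies 6 mm ahead of it (finger_overhang is the distance from the TCP to the fingertips, in m); z points along the fingers, y is the line along which they close (so a half turn about z gives the same grasp; the last joint's range is limited). The gripper opens to 85 mm and grips with 20 to 120 N. Pads are 22 mm wide; open, the fingers measure 114 mm over their backs; the gripper's body (76 mm by 85 mm) begins 54 mm behind the grasp point. The pads swing forward as they close: fully open they stand 13 mm farther back than shut.
Start: joints at [-1.367, 0.477, 0.022, 1.555, -0.011, 1.109, -0.083], TCP at [0.207, 0.642, 0.256] pointing down, gripper open.
Joint ranges: [-2.96, 2.96], [-0.34, 2.1], [-1.41, 1.46], [0.24, 2.44], [-1.37, 4.51], [0.17, 1.92], [-2.96, 2.96]. Speed limits (rad/s): [2.39, 2.39, 3.14, 3.14, 3.14, 3.14, 3.14].

INTERFACE

Orientations are given as a unit quaternion [w, x, y, z].
In Python, from station import * gives the robot as it stands.
- The arm moves only by the tool drive_tool, never from a script. Its argument "increments" is a list of rows, each an object of numbers: "claw": the finger opening in m, from 0 to 0.0854; "dx", "dy", "dz": the shift along the tool's x, y, z in m; "wx", "wy", "wz": the turn, a rotation vector about the tool's x, y, z in degrees. A call has 1 to 20 rows; each row shifts and turns the commanded pose from where the row before left it, along the tool's axes as they then stand; what a row does not reach is not made up. A row lasts 1/8 s, in which the tool goes at most 62.5 mm and 10.7 degrees, less where a joint would pass 70% of its speed; a pose out of reach is approached as far as the arm can. A call with a gripper value outside its range is refused whole. The fingers move at their own pace and stop on an object; "newtons" is the grip in N (left out, the last holds). Time passes only in rows, so rows that do not move let the fingers close. It gives the time, the measured TCP pose, the force, the opening and the grip force at its end, in the units of the state.
- get_obs(): the state, without advancing time (a new reading comes with each control period).
- read_camera(name): name is "scene" or "side" or "wrist"; returns (picture, depth): 400x640x3 uint8, red, green, blue; 400x640 float32, m along the optical axis (not along the pixel's ray), 0 where there is no reading.
- calibration(name): a dict with "intrinsics" (3x3 intrinsics, pixels), "R" (3x3) and "t" (3): a world point X has camera coordinates R X + t; the wrist camera has in their place "mount" (4x4, takes a point from camera to tool coordinates, whose origin is the TCP and whose axes are the flange's). Camera axes: x right, y down, z forward; pixel columns grow to the right and rows downward; lengths in m; the calibration is good to about 2 mm. A picture is of the moment at which its call begins: read the wrist's pose just before it. calibration takes no time and is no camera call.
- hand_in(): hands the job in; it is judged then, once.
The state is a dict: "t": time; "q": joint angles; "joint_vel": joint speeds; "joint_torque": joint torques, N m; "eef_pos": TCP position; "tool_rot": TCP orientation; "contact_force": force on the tool from outside, world axes, zero at the start; "torque": the same for the moment, N m; "gripper_width": opening from 0.0 (shut) to 1.0 (fully open); "grasp_force": force on a finger pad.
Only numpy, scipy, OpenCV 4.12 (cv2) and the standard library are available. Lean on these libraries where they do the work, as an engineer would, in place of code of your own. Each camera call takes 0.05 s, during which the arm holds its last target. There are 200 camera calls.

TASK

The specimen grinder has to be opened to get at its disc. First press the long stop key on its deck so that it stays down and the latched speed key pops up; then lift the guard straight up until its keyholes come free of the two screw heads, pull it off the front, and set it down gently, standing upright in the middle of the rubber mat. Let go of it there, and leave the jar, the screwdriver and the cup as they are.

Things in the scene. Friction and masses are not known exactly. Their poses are not given: they have to be found in the camera images.
- grinder: Fixed light-grey bench grinder for test pieces, 280 mm wide, 320 mm deep. Origin: centre of its footprint on the bench. -x points out of its front face, +y along the front, z up. Front face: plane x = -160 mm, up to a flat deck 150 mm high (x -160 to -20 mm) with three keys; motor housing behind it 200 mm high. Hub and disc under the guard reach 31 mm out of the face at y = 0, z = 80 mm.
- screw_mid (a point): Point on the grinder's front face midway between the two steel shoulder screws that carry the guard, 110 mm above the bench; axes as the grinder's. The screws stick out of the face 76 mm either side (grinder +y and -y): shank 6 mm in diameter, round head 12 mm in diameter, 4 mm thick, its underside 5.5 mm off the face.
- guard_grip (a point): Centre of the black grip bar on top of the guard; axes as the grinder's while it hangs. Bar flat-sided, 12 mm wide along y (grip across this), 48 mm long along x, 10 mm high, on two 12 mm wide posts, its underside 23 mm above the roof. This point is 133 mm above the foot, and while hanging 163 mm above the bench, 13 mm above the deck, 30 mm in front of the face.
- guard_mid (a point): Middle of the loose sheet-aluminium guard (0.3 to 0.6 kg), 52 mm above its foot: a box open below and behind, 120 mm wide (y), 60 mm deep (x), 105 mm high, with a flat ear 32 mm wide, 4 mm thick, each side of its back (184 mm over the ears). Its flat foot stands by itself. It hangs foot 30 mm above the bench, back on the face, tilted by up to 2 degrees.
- keyhole_mid (a point): Point on the back of the guard midway between the centres of its keyholes' wide holes, 62 mm above the foot. One keyhole in each ear, 76 mm either side: wide hole 18 mm across, slot 8 mm wide up out of it. It hangs by the slot tops, this point 18 mm below screw_mid. Raised 18 mm (16 to 20 will do) the holes clear the heads; pull straight out; clear of heads and disc after 50 mm.
- stop_key_top (a point): Centre of the top of the stop key's cap, the long key: 44 mm (grinder x) by 24 mm (grinder y); the fast and slow caps are 24 by 24 mm, same cream colour. Row along grinder y, 38 mm apart: stop at +y end, fast in the middle, slow at -y end, 75 mm behind the front face. Released, the top is 168 mm above the bench, 14 mm proud of the bezel. It moves straight down.
- stop_key (a joint): Stop key, m: 0 up, grows as it is pressed, hard stop at 0.010. Takes about 2 N; pressed to the stop and let go it stays latched at about 0.008. Pressing it releases whichever other key is latched, which springs up.
- fast_key (a joint): Fast speed key (middle of the row), m, as the stop key. Starts latched down at about 0.008.
- slow_key (a joint): Slow speed key (-y end of the row), m, as the stop key. Starts up, at 0.
- mat_top (a point): Centre of the upper face of the ribbed dark-grey rubber mat, fixed on the bench: 260 mm (x) by 180 mm (y), 4 mm thick, so this point is 4 mm above the bench.
- jar_mid (a point): Bystander: middle of a small amber glass jar with a steel lid, 56 mm in diameter, 75 mm high, standing on the bench.
- screwdriver_grip (a point): Bystander: middle of the handle of a grey-handled screwdriver, 190 mm long, lying on the bench.
- beaker_mid (a point): Bystander: middle of a white open cup, 70 mm in diameter at the rim, 90 mm high, standing on the bench.
Not all that is in view belongs to the job. There is more than one size of the part that bears guard_grip; the job needs the larger.

How it is judged:
On the way, in this order (a step that is already met when the one before it is completed fails the run):
1. the stop key is down and the fast key has popped up, with the guard still hanging (value of joint stop_key above 0.006 m and value of joint fast_key below 0.002 m and x of guard_grip in the frame of grinder above -0.205 m), for 0.2 s.
2. the guard is off its screws and clear of the disc, in front of the grinder (x of guard_grip in the frame of grinder below -0.235 m), for 0.1 s.
At the end, for the whole second after the job is handed in: The stop key is latched down (over 6 mm) and both speed keys are up (under 2 mm); the guard stands upright (within 0.08 rad) on the mat, its grip within 40 mm of the mat's centre in plan and 127 to 139 mm above the mat, at rest and released; the bystanders are where they were (value of joint stop_key above 0.006 m and value of joint each of fast_key, slow_key below 0.002 m and horizontal distance between guard_grip and mat_top below 0.04 m and z of guard_grip in the frame of mat_top between 0.127 and 0.139 m and angle between guard_grip's own z axis and vertical below 0.08 rad and linear speed of guard below 0.02 m/s); the robot touches nothing.
It fails at once if the guard is dropped or banged down on the mat (it comes down the last 25 mm faster than 0.3 m/s) (z of guard_grip in the frame of mat_top below 0.158 m and horizontal distance between guard_grip and mat_top below 0.13 m and linear speed of guard above 0.3 m/s).
It fails at once if the jar is moved by more than 20 mm (distance of jar_mid from where it was at the start of the episode above 0.02 m).
It fails at once if the screwdriver is moved by more than 20 mm (distance of screwdriver_grip from where it was at the start of the episode above 0.02 m).
It fails at once if the cup is moved by more than 20 mm (distance of beaker_mid from where it was at the start of the episode above 0.02 m).
It also fails if it takes over 54 s, if anything falls off the work surface, if the arm or the gripper's body presses on something with over 40 N, if the wrist force passes 120 N, or if a joint passes its speed limit or range.

## Working session

There is one attempt and no reset: what is moved stays moved. The work goes in short steps, Python scripts to look and compute and a tool call to move; the robot and the scene stay as the last step left them, time stands still between calls to the robot, and variables do not carry over. Pictures are saved under pics/ and viewed, at most 10 in all, crops included, and the job is handed in when it is done.

Besides the shell and the picture viewer there is one more tool, called in YAML: its name, and indented under it one key for each argument. drive_tool: Moves the arm, as the interface text tells. Its arguments: {"type":"object","properties":{"increments":{"type":"array","items":{"type":"object","properties":{"claw":{"type":"number"},"dx":{"type":"number"},"dy":{"type":"number"},"dz":{"type":"number"},"wx":{"type":"number"},"wy":{"type":"number"},"wz":{"type":"number"}}}},"newtons":{"type":"number"}},"required":["increments"]}

```bash
mkdir -p pics; ls; cat > h.py <<'E'
from station import *
import numpy as np, cv2
from scipy.spatial.transform import Rotation as Ro
def q2R(q): return Ro.from_quat([q[1],q[2],q[3],q[0]]).as_matrix()
def look(name):
    o=get_obs(); p,d=read_camera(name); return o,p,d
def w(name,u,v,d,o=None,z=None,r=2):
    c=calibration(name);K=np.array(c["intrinsics"])
    if z is None:
        a=d[v-r:v+r+1,u-r:u+r+1]; z=np.median(a[a>0])
    pc=np.linalg.inv(K)@[u,v,1]*z
    if name=="wrist":
        M=np.array(c["mount"]); pt=M[:3,:3]@pc+M[:3,3]
        return q2R(o["tool_rot"])@pt+np.array(o["eef_pos"])
    return np.array(c["R"]).T@(pc-np.array(c["t"]))
def cloud(name,d,o=None):
    c=calibration(name);K=np.array(c["intrinsics"])
    v,u=np.mgrid[:400,:640]
    pc=np.stack([(u-K[0,2])/K[0,0]*d,(v-K[1,2])/K[1,1]*d,d],-1)
    if name=="wrist":
        M=np.array(c["mount"]); pt=pc@M[:3,:3].T+M[:3,3]
        return pt@q2R(o["tool_rot"]).T+np.array(o["eef_pos"])
    return (pc-np.array(c["t"]))@np.array(c["R"])
E
python3 - <<'E'
from h import *
for n in("scene","side"):
    o,p,d=look(n); cv2.imwrite(f"pics/{n}0.png",p[:,:,::-1]); np.savez(f"{n}0.npz",p=p,d=d)
print(o); print(calibration("wrist")); 
import station; print([x for x in dir(station) if x[0]!='_'])
E
```

```text
pics
{'t': 0.05, 'q': array([-1.36711716,  0.47780647,  0.02237473,  1.55642492, -0.01152802,
        1.10933273, -0.08308918]), 'joint_vel': array([-1.72106993e-03, -3.63283393e-04,  1.16210774e-04, -9.31606777e-04,
        2.66480995e-03,  3.84289089e-04, -7.58740499e-05]), 'joint_torque': array([ 4.43849276e-03, -5.98309743e+01,  1.61475521e+00, -2.82251179e+01,
        1.26099010e-02,  5.20897913e-03, -3.72091836e-05]), 'eef_pos': array([0.206915  , 0.64193289, 0.2553333 ]), 'tool_rot': array([-7.93599664e-05,  1.55264275e-01,  9.87872540e-01, -9.18064870e-04]), 'contact_force': array([-0.02771005, -0.56981176, -0.11268823]), 'torque': array([-0.03875681, -0.0525214 , -0.00663533]), 'grasp_force': 0.0, 'gripper_width': 0.9999583474494352}
{'intrinsics': array([[337.50092148,   0.        , 316.00583489],
       [  0.        , 337.50092148, 200.28437303],
       [  0.        ,   0.        ,   1.        ]]), 'mount': array([[ 1.47842412e-03, -9.58621058e-01, -2.84681369e-01,
         7.30862248e-02],
       [ 9.99998808e-01,  1.54385440e-03, -5.44110431e-06,
        -2.66419576e-04],
       [ 4.44722542e-04, -2.84681021e-01,  9.58622198e-01,
        -1.17465824e-01],
       [ 0.00000000e+00,  0.00000000e+00,  0.00000000e+00,
         1.00000000e+00]])}
['PlanningError', 'calibration', 'finger_overhang', 'get_obs', 'hand_in', 'read_camera']
```

View pics/scene0.png

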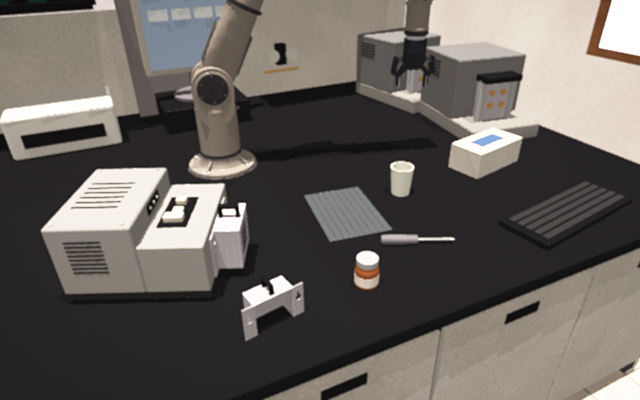

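View pics/side0.png

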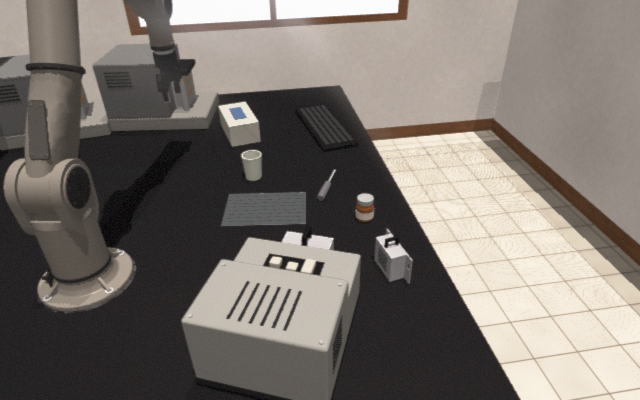

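The scene view shows the grinder (55–250, 165–295) with its guard hanging at about (230,235) and the grip at (232,210). A smaller loose guard is at (270,305) with its grip at (267,287). The keys are at (165–185, 200–220), the mat at (347,212), the jar at (367,270), the screwdriver at (400,240) and the cup at (401,178). The side view agrees.

Things that could be mistaken for the target:
- **Guard grip:** the hanging guard at scene (232,210), which is the larger one and the one I choose, or the small loose guard at (267,287).
- **Keys:** three cream caps at side (274,262), (292,266) and (309,267). The stop key is the long one at the +y end.

```bash
python3 - <<'E'
from h import *
from station import finger_overhang
print("overhang",finger_overhang)
P=[]
for n in("scene","side"):
    f=np.load(n+"0.npz"); c=cloud(n,f["d"]); c[f["d"]==0]=np.nan; P.append(c)
    def rect(lo,hi,box):
        m=(c[...,2]>lo)&(c[...,2]<hi)&(c[...,0]>box[0])&(c[...,0]<box[1])&(c[...,1]>box[2])&(c[...,1]<box[3])
        q=(c[m][:,:2]*1000).astype(np.float32)
        if len(q)<30: return len(q)
        r=cv2.minAreaRect(q); return len(q),[np.round(x,1) for x in r[:2]],round(r[2],2),np.round(cv2.boxPoints(r)).tolist()
    if n=="scene":
        for u,v in[(205,200),(110,185),(232,210),(185,200),(173,216),(347,212),(367,262),(401,170),(400,240),(267,287)]: print(n,u,v,np.round(w(n,u,v,f["d"],r=1),4))
    else:
        for u,v in[(274,262),(292,266),(309,267),(265,208),(305,240),(365,200),(253,157),(323,190),(392,243)]: print(n,u,v,np.round(w(n,u,v,f["d"],r=1),4))
    print(n,"deck",rect(.145,.155,(-.1,.9,-.9,-.1)))
    print(n,"housing",rect(.195,.206,(-.1,.9,-1.2,-.1)))
sc=cv2.imread("pics/scene0.png")[170:300,130:310]; si=cv2.imread("pics/side0.png")[220:300,220:400]
a=cv2.resize(sc,(554,400),interpolation=cv2.INTER_CUBIC); b=cv2.resize(si,(554,246),interpolation=cv2.INTER_CUBIC)
cv2.imwrite("pics/crop1.png",cv2.resize(np.vstack([a[:350],b]),None,fx=1,fy=1))
E
```

```text
overhang 0.025
scene 205 200 [ 0.5045 -0.1543  0.1495]
scene 110 185 [ 0.4231 -0.3532  0.2   ]
scene 232 210 [ 0.5548 -0.103   0.1345]
scene 185 200 [ 0.51   -0.2009  0.1645]
scene 173 216 [ 0.5764 -0.2392  0.1679]
scene 347 212 [0.4997 0.2408 0.0039]
scene 367 262 [0.8052 0.1253 0.0743]
scene 401 170 [0.4388 0.4634 0.0631]
scene 400 240 [0.7029 0.2858 0.0187]
scene 267 287 [ 0.7935 -0.103   0.0808]
scene deck (4072, [array([ 514.5, -268.3]), array([371.7, 282.9])], 66.26, [[310.0, -381.0], [569.0, -495.0], [719.0, -155.0], [460.0, -41.0]])
scene housing (4870, [array([ 474.5, -356.7]), array([181.1, 282. ])], 66.01, [[309.0, -382.0], [567.0, -497.0], [640.0, -331.0], [383.0, -217.0]])
side 274 262 [ 0.4942 -0.2172  0.1663]
side 292 266 [ 0.5324 -0.2305  0.16  ]
side 309 267 [ 0.568  -0.2481  0.1671]
side 265 208 [0.4905 0.2328 0.0035]
side 305 240 [ 0.5735 -0.1426  0.1578]
side 365 200 [0.788  0.1164 0.0742]
side 253 157 [0.4686 0.474  0.062 ]
side 323 190 [0.6867 0.2745 0.0222]
side 392 243 [ 0.8062 -0.0997  0.0795]
side deck (3351, [array([ 512.6, -271.7]), array([374.3, 279.5])], 66.29, [[309.0, -387.0], [565.0, -499.0], [716.0, -156.0], [460.0, -44.0]])
side housing (10057, [array([ 473.3, -358.5]), array([182.1, 279.4])], 65.76, [[308.0, -384.0], [563.0, -499.0], [638.0, -333.0], [383.0, -218.0]])
```

View pics/crop1.png

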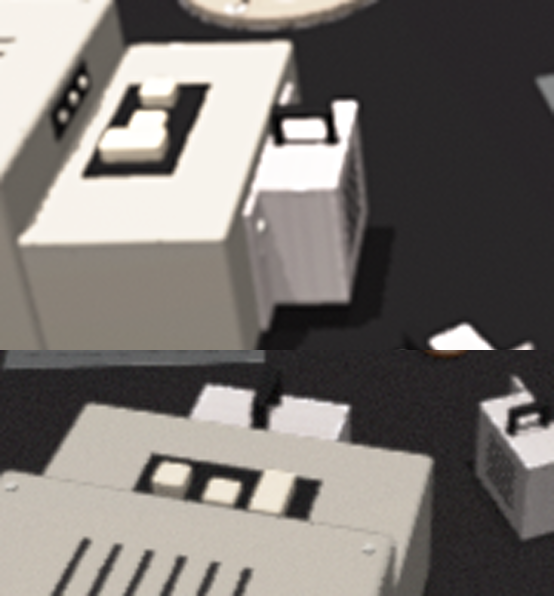

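drive_tool:
  increments:
    - {"dx": -0.058, "dy": -0.005, "wz": 5}
    - {"dx": -0.058, "dy": -0.005, "wz": 5}
    - {"dx": -0.058, "dy": -0.005, "wz": 5}
    - {"dx": -0.058, "dy": -0.005, "wz": 5}
    - {"dx": -0.058, "dy": -0.005, "wz": 5}
    - {"dx": -0.058, "dy": -0.005, "wz": 5}
    - {"dx": -0.058, "dy": -0.005, "wz": 5}
    - {"dx": -0.058, "dy": -0.005, "wz": 5}
    - {"dx": -0.056, "dy": -0.005, "wz": 5}

```text
schema error: expected keys claw, dx, dy, dz, wx, wy, wz
```

```bash
python3 -c "
from h import *
o=get_obs(); print(o['q'].round(3),o['eef_pos'])"
```

```text
[-1.367  0.478  0.022  1.556 -0.012  1.109 -0.083] [0.20691869 0.6419877  0.25543981]
```

All keys are required in each row.

drive_tool:
  increments:
    - {"claw": 0.085, "dx": -0.058, "dy": -0.005, "dz": 0, "wx": 0, "wy": 0, "wz": 5}
    - {"claw": 0.085, "dx": -0.058, "dy": -0.005, "dz": 0, "wx": 0, "wy": 0, "wz": 5}
    - {"claw": 0.085, "dx": -0.058, "dy": -0.005, "dz": 0, "wx": 0, "wy": 0, "wz": 5}
    - {"claw": 0.085, "dx": -0.058, "dy": -0.005, "dz": 0, "wx": 0, "wy": 0, "wz": 5}
    - {"claw": 0.085, "dx": -0.058, "dy": -0.005, "dz": 0, "wx": 0, "wy": 0, "wz": 5}
    - {"claw": 0.085, "dx": -0.058, "dy": -0.005, "dz": 0, "wx": 0, "wy": 0, "wz": 5}
    - {"claw": 0.085, "dx": -0.058, "dy": -0.005, "dz": 0, "wx": 0, "wy": 0, "wz": 5}
    - {"claw": 0.085, "dx": -0.056, "dy": -0.005, "dz": 0, "wx": 0, "wy": 0, "wz": 5}

```text
t: 1.1
eef_pos: [0.555, 0.347, 0.2559]
tool_rot: [-0.0, 0.485, 0.874, -0.0]
contact_force: [1.0, 0.6, 0.8]
gripper_width: 0.993
grasp_force: 0.0
```

```bash
python3 -c "
from h import *
o=get_obs(); print(o['q'].round(3),o['eef_pos'])"
```

```text
[-0.854  0.452  0.277  1.622 -0.135  1.086  0.018] [0.5550316  0.34704161 0.25587984]
```

drive_tool:
  increments:
    - {"claw": 0, "dx": -0.0545, "dy": -0.006, "dz": 0, "wx": 0, "wy": 0, "wz": 5.1}
    - {"claw": 0, "dx": -0.0545, "dy": -0.006, "dz": 0, "wx": 0, "wy": 0, "wz": 5.1}
    - {"claw": 0, "dx": -0.0545, "dy": -0.006, "dz": 0, "wx": 0, "wy": 0, "wz": 5.1}
    - {"claw": 0, "dx": -0.0545, "dy": -0.006, "dz": 0, "wx": 0, "wy": 0, "wz": 5.1}
    - {"claw": 0, "dx": -0.0545, "dy": -0.006, "dz": 0, "wx": 0, "wy": 0, "wz": 5.1}
    - {"claw": 0, "dx": -0.0545, "dy": -0.006, "dz": 0, "wx": 0, "wy": 0, "wz": 5.1}
    - {"claw": 0, "dx": -0.0545, "dy": -0.006, "dz": 0, "wx": 0, "wy": 0, "wz": 5.1}
    - {"claw": 0, "dx": -0.0545, "dy": -0.006, "dz": 0, "wx": 0, "wy": 0, "wz": 5.1}
    - {"claw": 0, "dx": -0.0545, "dy": -0.006, "dz": 0, "wx": 0, "wy": 0, "wz": 5.1}
    - {"claw": 0, "dx": -0.04, "dy": -0.006, "dz": 0, "wx": 0, "wy": 0, "wz": 5.1}
    - {"claw": 0, "dx": 0, "dy": 0, "dz": 0, "wx": 0, "wy": 0, "wz": 5}

```text
t: 2.48
eef_pos: [0.5821, -0.1717, 0.2564]
tool_rot: [0.0, 0.841, 0.541, -0.001]
contact_force: [0.9, 1.0, 0.3]
gripper_width: 0.0
grasp_force: 0.0
```

```bash
python3 - <<'E'
from h import *
o,p,d=look("wrist"); cv2.imwrite("pics/w1.png",p[:,:,::-1]); np.savez("w1.npz",p=p,d=d,pos=o["eef_pos"],rot=o["tool_rot"]); print(o["eef_pos"],o["q"].round(2),o["tool_rot"].round(3))
E
```

```text
[ 0.58205653 -0.171698    0.25638462] [-0.28  0.41  0.62  1.76 -0.27  1.06  0.01] [ 0.     0.841  0.541 -0.001]
```

View pics/w1.png

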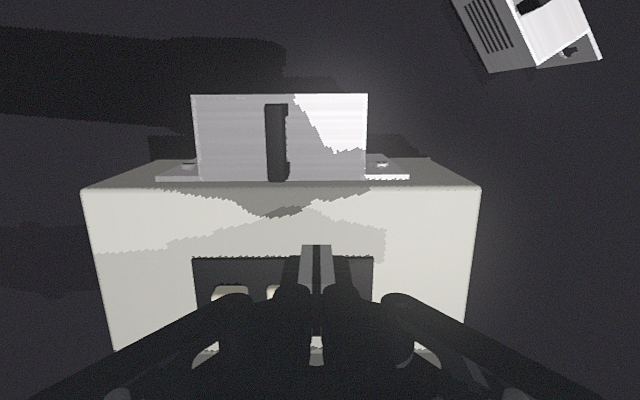

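The wrist view shows the guard from above: grip bar at about (277,143), roof from (190,95) to (368,180), deck front edge from (83,189) to (480,187). The bezel spans columns 192–374 at row 258, and the slow and fast caps show at (228,290) and (273,292). The stop key is hidden behind the closed fingers.

```bash
python3 - <<'E'
from h import *
f=np.load("w1.npz"); o=dict(eef_pos=f["pos"],tool_rot=f["rot"]); d=f["d"]
c=cloud("wrist",d,o)
def bar(m,name):
    q=(c[m]*1000).astype(np.float32); r=cv2.minAreaRect(q[:,:2]); print(name,len(q),np.round(r[0],1),np.round(r[1],1),round(r[2],1),"z",np.median(q[:,2]))
v,u=np.mgrid[:400,:640]
bar((c[...,2]>.160)&(c[...,2]<.175)&(u>255)&(u<300)&(v<200)&(v>90),"grip")
bar((c[...,2]>.125)&(c[...,2]<.145)&(u>185)&(u<375)&(v<182)&(v>90),"roof")
L,R_=[w("wrist",a,b,d,o,r=1) for a,b in((88,192),(475,191))]
print("deck corners",L.round(4),R_.round(4))
m=(abs(c[...,2]-.150)<.004)&(v>185)&(v<255)
q=c[m]; e=(R_-L)[:2]; e/=np.linalg.norm(e); n=np.array([-e[1],e[0]]); print("yaw y_g",np.degrees(np.arctan2(e[1],e[0])), "len",np.linalg.norm(R_-L))
# front edge fit: per-column max along n
s=q[:,:2]@e; t=q[:,:2]@n
xs=[];ts=[]
for k in np.arange(s.min()+.01,s.max()-.01,.01):
    g=t[abs(s-k)<.005]
    if len(g)>5: xs.append(k); ts.append(np.percentile(g,99))
a=np.polyfit(xs,ts,1); print("slope deg",np.degrees(np.arctan(a[0])))
yaw=np.arctan2(e[1],e[0])+np.arctan(a[0]); Y=np.array([np.cos(yaw),np.sin(yaw)]); N=np.array([-Y[1],Y[0]])
t=np.percentile(q[:,:2]@N,99); s=q[:,:2]@Y
smid=((L+R_)[:2]@Y)/2
face=N*t+Y*smid; print("yaw",np.degrees(yaw),"face mid",face,"srange",np.ptp(s))
print("stop",face-N*.075+Y*.038,"grip pred",face+N*.03)
k=(c[...,2]>.155)&(c[...,2]<.172)&(v>270)&(v<310)&(u<300)&(u>200)
for nm,k in(("slow",k&(u<255)),("fast",k&(u>255))):
    kq=c[k]; 
    if len(kq): print(nm,len(kq),np.median(kq[:,:2]@Y)-smid,(kq[:,:2]@N).max()-t,np.median(kq[:,2]))
Rm=q2R(o["tool_rot"]); print(Rm.round(3))
E
```

```text
Traceback (most recent call last):
cv2.error: OpenCV(4.12.0) /io/opencv/modules/imgproc/src/convhull.cpp:143: error: (-215:Assertion failed) total >= 0 && (depth == CV_32F || depth == CV_32S) in function 'convexHull'
```

```bash
cat > m.py <<'E'
from h import *
f=np.load("w1.npz"); o=dict(eef_pos=f["pos"],tool_rot=f["rot"]); d=f["d"]
c=cloud("wrist",d,o)
for a,b in((277,120),(277,143),(277,170),(230,140),(340,110),(150,210),(440,210),(228,290),(273,292)): print(a,b,w("wrist",a,b,d,o,r=1).round(4))
def bar(m,name):
    q=(c[m]*1000).astype(np.float32)
    if len(q)<20: print(name,len(q)); return
    r=cv2.minAreaRect(np.ascontiguousarray(q[:,:2])); print(name,len(q),np.round(r[0],1),np.round(r[1],1),round(r[2],1),"z",np.median(q[:,2]))
v,u=np.mgrid[:400,:640]
bar((c[...,2]>.155)&(c[...,2]<.175)&(u>255)&(u<300)&(v<200)&(v>90),"grip")
bar((c[...,2]>.125)&(c[...,2]<.145)&(u>185)&(u<375)&(v<182)&(v>90),"roof")
L,R_=[w("wrist",a,b,d,o,r=1) for a,b in((88,194),(475,192))]
print("deck corners",L.round(4),R_.round(4))
m=(abs(c[...,2]-.150)<.004)&(v>185)&(v<255)
q=c[m]; e=(R_-L)[:2]; e/=np.linalg.norm(e); n=np.array([-e[1],e[0]]); print("yaw y_g",np.degrees(np.arctan2(e[1],e[0])), "len",np.linalg.norm(R_-L),len(q))
s=q[:,:2]@e; t=q[:,:2]@n
xs=[];ts=[]
for k in np.arange(s.min()+.01,s.max()-.01,.01):
    g=t[abs(s-k)<.005]
    if len(g)>5: xs.append(k); ts.append(np.percentile(g,99))
a=np.polyfit(xs,ts,1)
yaw=np.arctan2(e[1],e[0])+np.arctan(a[0]); Y=np.array([np.cos(yaw),np.sin(yaw)]); N=np.array([-Y[1],Y[0]])
t=np.percentile(q[:,:2]@N,99); s=q[:,:2]@Y
smid=((L+R_)[:2]@Y)/2
face=N*t+Y*smid; print("yaw",np.degrees(yaw),"face mid",face,"srange",np.ptp(s))
print("stop",face-N*.075+Y*.038,"grip pred",face+N*.03)
Rm=q2R(o["tool_rot"]); print(Rm.round(3))
E
python3 m.py
```

```text
277 120 [ 0.5854 -0.1068  0.1674]
277 143 [ 0.5794 -0.119   0.1674]
277 170 [ 0.5721 -0.1339  0.1676]
230 140 [ 0.5451 -0.1057  0.1344]
340 110 [ 0.6235 -0.1188  0.1343]
150 210 [ 0.4751 -0.1253  0.1498]
440 210 [ 0.6598 -0.2089  0.1497]
228 290 [ 0.5001 -0.1988  0.1608]
273 292 [ 0.5284 -0.214   0.1599]
grip 1600 [ 577.9 -119.5] [47.7 12.2] 66.2 z 167.21155
roof 13494 [ 575.9 -119.5] [ 61.4 139.7] 65.9 z 134.42068
deck corners [ 0.4427 -0.0978  0.1501] [ 0.6858 -0.2063  0.15  ]
yaw y_g -24.049957068435056 len 0.2662219803811271 26374
yaw -24.054374406991364 face mid [ 0.56574346 -0.14859656] srange 0.27909075401745886
stop [ 0.56987325 -0.23257242] grip pred [ 0.57797156 -0.12120179]
[[ 0.414  0.91  -0.001]
 [ 0.91  -0.414 -0.001]
 [-0.002 -0.    -1.   ]]
```

The grip measures 48 × 12 mm with its top at 167 mm, at (0.578, −0.1195), which agrees with the pose I predicted from the face. Next I go above the stop key at (0.570, −0.2325).

drive_tool:
  increments:
    - {"claw": 0, "dx": -0.0302, "dy": 0.0072, "dz": 0, "wx": 0, "wy": 0, "wz": 0.5}
    - {"claw": 0, "dx": -0.03, "dy": 0.0072, "dz": 0, "wx": 0, "wy": 0, "wz": 0}
    - {"claw": 0, "dx": 0, "dy": 0, "dz": 0.03, "wx": 0, "wy": 0, "wz": 0}
    - {"claw": 0, "dx": 0, "dy": 0, "dz": 0.02, "wx": 0, "wy": 0, "wz": 0}
    - {"claw": 0, "dx": 0, "dy": 0, "dz": 0, "wx": 0, "wy": 0, "wz": 0}

```text
t: 3.15
eef_pos: [0.5721, -0.2262, 0.2043]
tool_rot: [-0.002, 0.84, 0.543, -0.001]
contact_force: [-0.6, 0.7, -0.5]
gripper_width: 0.0
grasp_force: 0.0
```

```bash
python3 - <<'E'
from h import *
o,p,d=look("side"); s=p[230:300,220:380]; o2,p2,d2=look("scene"); s2=p2[170:260,130:310]
cv2.imwrite("pics/c2.png",np.vstack([cv2.resize(s,(640,280),interpolation=2),cv2.resize(s2,(640,320),interpolation=2)])[:,:,::-1]); print(o["eef_pos"],o["contact_force"])
E
```

```text
[ 0.57214977 -0.22619434  0.20433481] [-0.55426821  0.73539077 -0.49913252]
```

View pics/c2.png

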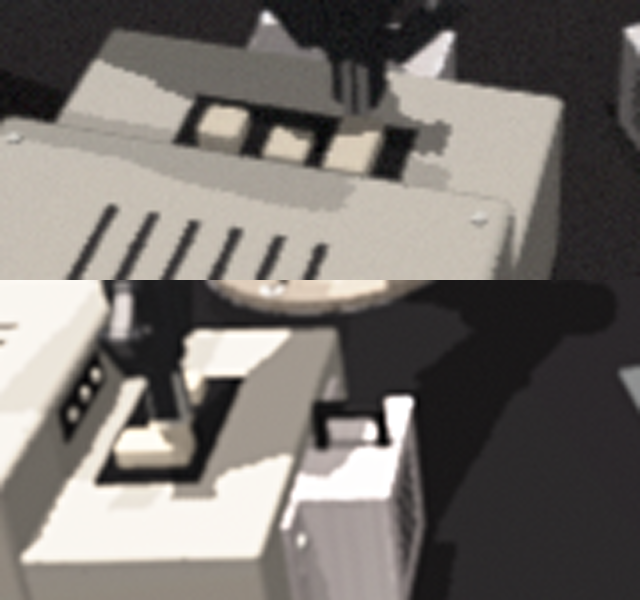

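Both views show the closed fingertips right above the long stop key (crop pixels (355,130) and (165,430)). I press now in small steps.

drive_tool:
  increments:
    - {"claw": 0, "dx": -0.006, "dy": 0.001, "dz": 0.004, "wx": 0, "wy": 0, "wz": 0}
    - {"claw": 0, "dx": 0, "dy": 0, "dz": 0.004, "wx": 0, "wy": 0, "wz": 0}
    - {"claw": 0, "dx": 0, "dy": 0, "dz": 0.003, "wx": 0, "wy": 0, "wz": 0}
    - {"claw": 0, "dx": 0, "dy": 0, "dz": 0.003, "wx": 0, "wy": 0, "wz": 0}
    - {"claw": 0, "dx": 0, "dy": 0, "dz": 0.003, "wx": 0, "wy": 0, "wz": 0}
    - {"claw": 0, "dx": 0, "dy": 0, "dz": 0, "wx": 0, "wy": 0, "wz": 0}

```text
t: 4.0
eef_pos: [0.5714, -0.2335, 0.1891]
tool_rot: [-0.0, 0.84, 0.542, 0.0]
contact_force: [0.8, 1.0, 1.2]
gripper_width: -0.002
grasp_force: 0.6
```

drive_tool:
  increments:
    - {"claw": 0, "dx": 0, "dy": 0, "dz": 0.003, "wx": 0, "wy": 0, "wz": 0}
    - {"claw": 0, "dx": 0, "dy": 0, "dz": 0.002, "wx": 0, "wy": 0, "wz": 0}
    - {"claw": 0, "dx": 0, "dy": 0, "dz": 0.001, "wx": 0, "wy": 0, "wz": 0}
    - {"claw": 0, "dx": 0, "dy": 0, "dz": 0, "wx": 0, "wy": 0, "wz": 0}

```text
t: 4.5
eef_pos: [0.5714, -0.2336, 0.1833]
tool_rot: [-0.0, 0.84, 0.542, 0.0]
contact_force: [-1.0, 0.6, 1.2]
gripper_width: -0.001
grasp_force: 0.6
```

drive_tool:
  increments:
    - {"claw": 0, "dx": 0, "dy": 0, "dz": 0.0015, "wx": 0, "wy": 0, "wz": 0}
    - {"claw": 0, "dx": 0, "dy": 0, "dz": 0.0015, "wx": 0, "wy": 0, "wz": 0}
    - {"claw": 0, "dx": 0, "dy": 0, "dz": 0, "wx": 0, "wy": 0, "wz": 0}

```text
t: 4.88
eef_pos: [0.5715, -0.2337, 0.1825]
tool_rot: [-0.0, 0.84, 0.542, 0.001]
contact_force: [-6.1, 2.9, 17.7]
gripper_width: -0.004
grasp_force: 9.3
```

Hard stop reached (17.7 N at 182.5 mm). Now I lift off, open, and go above the grip.

drive_tool:
  increments:
    - {"claw": 0, "dx": 0, "dy": 0, "dz": -0.015, "wx": 0, "wy": 0, "wz": 0}
    - {"claw": 0, "dx": 0, "dy": 0, "dz": -0.03, "wx": 0, "wy": 0, "wz": 0}
    - {"claw": 0.05, "dx": 0, "dy": 0, "dz": -0.03, "wx": 0, "wy": 0, "wz": 0}
    - {"claw": 0.05, "dx": 0.036, "dy": -0.0135, "dz": 0, "wx": 0, "wy": 0, "wz": 0}
    - {"claw": 0.05, "dx": 0.036, "dy": -0.0135, "dz": 0, "wx": 0, "wy": 0, "wz": 0}
    - {"claw": 0.05, "dx": 0.035, "dy": -0.0135, "dz": 0, "wx": 0, "wy": 0, "wz": 0}
    - {"claw": 0.05, "dx": 0, "dy": 0, "dz": 0, "wx": 0, "wy": 0, "wz": 0}

```text
t: 5.75
eef_pos: [0.5792, -0.1155, 0.2551]
tool_rot: [-0.001, 0.839, 0.544, 0.0]
contact_force: [-0.9, -0.4, -0.9]
gripper_width: 0.58
grasp_force: 0.0
```

```bash
python3 - <<'E'
from h import *
o,p,d=look("side"); c=cloud("side",d)
Y=np.array([.914,-.407]);N=np.array([.407,.914]);f=np.array([.566,-.1485])
for nm,s in(("stop",.038),("fast",0),("slow",-.038)):
    pt=f-N*.075+Y*s; m=np.linalg.norm(c[...,:2]-pt,axis=-1)<.010
    print(nm,m.sum(),np.percentile(c[m][:,2],[20,50,80]).round(4))
o,p2,d2=look("wrist"); np.savez("w2.npz",p=p2,d=d2,pos=o["eef_pos"],rot=o["tool_rot"])
s=p[230:300,220:380]
cv2.imwrite("pics/c3.png",np.vstack([cv2.resize(s,(640,200),interpolation=2),p2])[:,:,::-1]); print(o["eef_pos"],o["contact_force"])
E
```

```text
stop 47 [0.158  0.1591 0.1602]
fast 21 [0.1662 0.1672 0.168 ]
slow 27 [0.1656 0.1665 0.1675]
[ 0.57877252 -0.11799817  0.25529506] [-0.38661461 -0.70453427  0.62923101]
```

View pics/c3.png

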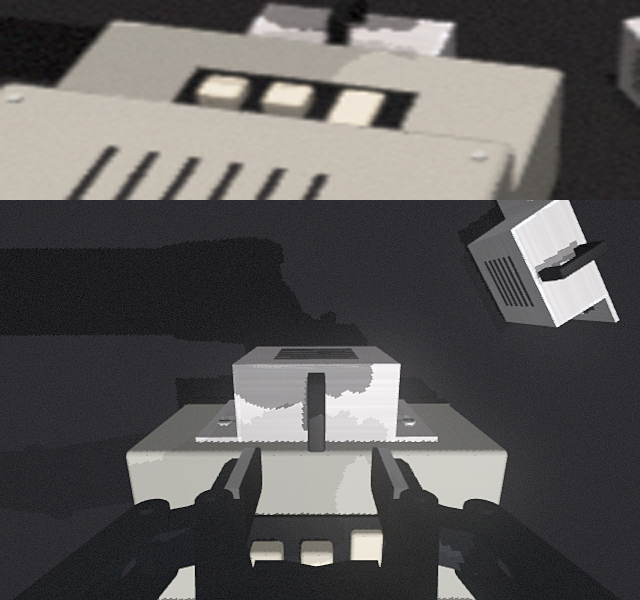

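Stop cap top is at 159 mm (latched) and fast and slow are at about 167 mm (up). In the wrist view the bar at column 316 is centred between the fingers. I descend and grip.

drive_tool:
  increments:
    - {"claw": 0.05, "dx": -0.001, "dy": 0, "dz": 0.03, "wx": 0, "wy": 0, "wz": 0}
    - {"claw": 0.05, "dx": 0, "dy": 0, "dz": 0.03, "wx": 0, "wy": 0, "wz": 0}
    - {"claw": 0.05, "dx": 0, "dy": 0, "dz": 0.016, "wx": 0, "wy": 0, "wz": 0}
    - {"claw": 0.05, "dx": 0, "dy": 0, "dz": 0.01, "wx": 0, "wy": 0, "wz": 0}
    - {"claw": 0.05, "dx": 0, "dy": 0, "dz": 0, "wx": 0, "wy": 0, "wz": 0}
    - {"claw": 0.0, "dx": 0, "dy": 0, "dz": 0, "wx": 0, "wy": 0, "wz": 0}
    - {"claw": 0.0, "dx": 0, "dy": 0, "dz": 0, "wx": 0, "wy": 0, "wz": 0}
    - {"claw": 0.0, "dx": 0, "dy": 0, "dz": 0, "wx": 0, "wy": 0, "wz": 0}
    - {"claw": 0.0, "dx": 0, "dy": 0, "dz": 0, "wx": 0, "wy": 0, "wz": 0}
  newtons: 50

```text
t: 6.98
eef_pos: [0.5789, -0.12, 0.17]
tool_rot: [0.0, 0.84, 0.542, 0.001]
contact_force: [-0.1, 1.7, 3.7]
gripper_width: 0.126
grasp_force: 49.9
```

drive_tool:
  increments:
    - {"claw": 0, "dx": 0, "dy": 0, "dz": -0.004, "wx": 0, "wy": 0, "wz": 0}
    - {"claw": 0, "dx": 0, "dy": 0, "dz": -0.004, "wx": 0, "wy": 0, "wz": 0}
    - {"claw": 0, "dx": 0, "dy": 0, "dz": -0.004, "wx": 0, "wy": 0, "wz": 0}
    - {"claw": 0, "dx": 0, "dy": 0, "dz": -0.004, "wx": 0, "wy": 0, "wz": 0}
    - {"claw": 0, "dx": 0, "dy": 0, "dz": -0.002, "wx": 0, "wy": 0, "wz": 0}
    - {"claw": 0, "dx": 0, "dy": 0, "dz": 0, "wx": 0, "wy": 0, "wz": 0}
    - {"claw": 0, "dx": 0, "dy": 0, "dz": 0, "wx": 0, "wy": 0, "wz": 0}

```text
t: 7.85
eef_pos: [0.5781, -0.1203, 0.1873]
tool_rot: [-0.0, 0.84, 0.542, 0.0]
contact_force: [-0.0, 0.5, -3.9]
gripper_width: 0.127
grasp_force: 48.7
```

```bash
python3 - <<'E'
from h import *
o,p,d=look("scene"); o2,p2,d2=look("wrist"); np.savez("w3.npz",p=p2,d=d2,pos=o2["eef_pos"],rot=o2["tool_rot"])
c=cloud("wrist",d2,o2); m=(abs(c[...,2]-.152)<.012)&(np.linalg.norm(c[...,:2]-[.578,-.12],axis=-1)<.075)
v,u=np.mgrid[:400,:640]; 
q=c[m&(((c[...,:2]-[.566,-.1485])@[.407,.914])>.02)]; print("roof z",np.percentile(q[:,2],[10,50,90]).round(4))
A=np.c_[q[:,:2],np.ones(len(q))]; print("plane",np.linalg.lstsq(A,q[:,2],rcond=None)[0].round(3))
s=p[180:300,170:270]
cv2.imwrite("pics/c4.png",np.hstack([cv2.resize(s,(333,400),interpolation=2),cv2.resize(p2[:,90:550],(460,400))])[:,:,::-1]); print(o["eef_pos"],o["contact_force"])
E
```

```text
roof z [0.1502 0.1513 0.1521]
plane [-0.02  -0.043  0.158]
[ 0.57813141 -0.12031276  0.18727271] [-0.0145029   0.49628465 -3.94715801]
```

View pics/c4.png

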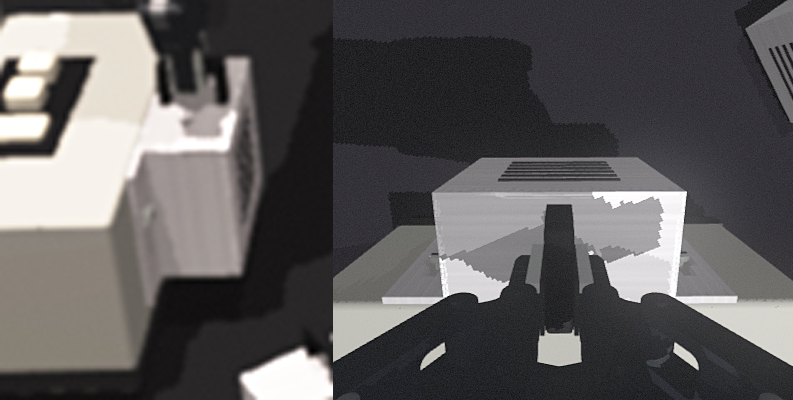

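Roof is up 17 mm and carried (3.9 N weight), level across; the ears show evenly on both sides. One more millimetre up, then pull straight out gently.

drive_tool:
  increments:
    - {"claw": 0, "dx": 0, "dy": 0, "dz": -0.001, "wx": 0, "wy": 0, "wz": 0}
    - {"claw": 0, "dx": 0.003, "dy": 0, "dz": 0, "wx": 0, "wy": 0, "wz": 0}
    - {"claw": 0, "dx": 0.004, "dy": 0, "dz": 0, "wx": 0, "wy": 0, "wz": 0}
    - {"claw": 0, "dx": 0.004, "dy": 0, "dz": 0, "wx": 0, "wy": 0, "wz": 0}
    - {"claw": 0, "dx": 0.004, "dy": 0, "dz": 0, "wx": 0, "wy": 0, "wz": 0}
    - {"claw": 0, "dx": 0, "dy": 0, "dz": 0, "wx": 0, "wy": 0, "wz": 0}

```text
t: 8.7
eef_pos: [0.5846, -0.1061, 0.1882]
tool_rot: [-0.0, 0.84, 0.542, 0.0]
contact_force: [0.7, 0.2, -5.7]
gripper_width: 0.128
grasp_force: 48.7
```

No resistance, and past the heads. Continue out.

drive_tool:
  increments:
    - {"claw": 0, "dx": 0.01, "dy": 0, "dz": 0, "wx": 0, "wy": 0, "wz": 0}
    - {"claw": 0, "dx": 0.015, "dy": 0, "dz": 0, "wx": 0, "wy": 0, "wz": 0}
    - {"claw": 0, "dx": 0.02, "dy": 0, "dz": 0, "wx": 0, "wy": 0, "wz": 0}
    - {"claw": 0, "dx": 0.02, "dy": 0, "dz": 0, "wx": 0, "wy": 0, "wz": 0}
    - {"claw": 0, "dx": 0.02, "dy": 0, "dz": 0, "wx": 0, "wy": 0, "wz": 0}
    - {"claw": 0, "dx": 0, "dy": 0, "dz": 0, "wx": 0, "wy": 0, "wz": 0}
    - {"claw": 0, "dx": 0, "dy": 0, "dz": 0, "wx": 0, "wy": 0, "wz": 0}

```text
t: 9.57
eef_pos: [0.6192, -0.0297, 0.1882]
tool_rot: [0.0, 0.84, 0.542, -0.0]
contact_force: [0.1, 0.0, -5.2]
gripper_width: 0.126
grasp_force: 48.7
```

```bash
python3 - <<'E'
from h import *
o,p,d=look("wrist"); c=cloud("wrist",d,o); e=o["eef_pos"]; R=q2R(o["tool_rot"])
l=(c-e)@R
m=(l[...,2]>.020)&(l[...,2]<.052)&(abs(l[...,1])<.057)&(abs(l[...,0])<.028)&((abs(l[...,1])>.035)|(l[...,0]>.026))
q=l[m]; print(e,o["contact_force"],len(q),np.median(q,0)); 
a=np.linalg.lstsq(np.c_[q[:,:2],np.ones(len(q))],q[:,2],rcond=None)[0]; print("roof in tool: slopes",a.round(4))
# mat
for n in("scene","side"):
    f=np.load(n+"0.npz"); cc=cloud(n,f["d"]); g=f["p"].astype(int).mean(-1)
    m=(abs(cc[...,2]-.004)<.006)&(g>62)&(g<160)&(cc[...,0]>.3)&(cc[...,0]<.7)&(cc[...,1]>.05)&(cc[...,1]<.42)&(f["d"]>0)
    m=cv2.morphologyEx(m.astype(np.uint8),cv2.MORPH_OPEN,np.ones((3,3)))>0
    r=cv2.minAreaRect(np.ascontiguousarray((cc[m][:,:2]*1000).astype(np.float32))); print(n,m.sum(),np.round(r[0],1),np.round(r[1],1),r[2],np.median(cc[m],0).round(4))
E
```

```text
[ 0.61916762 -0.02972858  0.18818496] [ 0.11580826  0.02345525 -5.23309605] 9312 [ 0.00519129 -0.00019965  0.03590777]
roof in tool: slopes [0.0123 0.0008 0.0359]
scene 2984 [486.3 240.9] [186.9 275.6] 82.11426544189453 [0.5065 0.2342 0.003 ]
side 2571 [489.5 237. ] [189.8 260.1] 82.10741424560547 [0.4898 0.2286 0.0028]
```

Guard is off and level (0.012 rad), roof 36 mm below the TCP. The mat centre is about (0.488, 0.238), and both cameras agree within 5 mm. I carry it there with the yaw unchanged.

drive_tool:
  increments:
    - {"claw": 0, "dx": 0.01, "dy": 0, "dz": -0.01, "wx": 0, "wy": 0, "wz": 0}
    - {"claw": 0, "dx": 0.02, "dy": -0.013, "dz": -0.01, "wx": 0, "wy": 0, "wz": 0}
    - {"claw": 0, "dx": 0.02, "dy": -0.023, "dz": 0, "wx": 0, "wy": 0, "wz": 0}
    - {"claw": 0, "dx": 0.02, "dy": -0.025, "dz": 0, "wx": 0, "wy": 0, "wz": 0}
    - {"claw": 0, "dx": 0.02, "dy": -0.025, "dz": 0, "wx": 0, "wy": 0, "wz": 0}
    - {"claw": 0, "dx": 0.02, "dy": -0.025, "dz": 0, "wx": 0, "wy": 0, "wz": 0}
    - {"claw": 0, "dx": 0.02, "dy": -0.025, "dz": 0, "wx": 0, "wy": 0, "wz": 0}
    - {"claw": 0, "dx": 0.02, "dy": -0.025, "dz": 0, "wx": 0, "wy": 0, "wz": 0}
    - {"claw": 0, "dx": 0.015, "dy": -0.025, "dz": 0, "wx": 0, "wy": 0, "wz": 0}
    - {"claw": 0, "dx": 0.015, "dy": -0.025, "dz": 0, "wx": 0, "wy": 0, "wz": 0}
    - {"claw": 0, "dx": 0.01, "dy": -0.018, "dz": 0, "wx": 0, "wy": 0, "wz": 0}
    - {"claw": 0, "dx": 0, "dy": 0, "dz": 0, "wx": 0, "wy": 0, "wz": 0}
    - {"claw": 0, "dx": 0, "dy": 0, "dz": 0, "wx": 0, "wy": 0, "wz": 0}

```text
t: 11.25
eef_pos: [0.49, 0.2377, 0.2089]
tool_rot: [0.0, 0.841, 0.542, 0.001]
contact_force: [0.4, -0.2, -4.3]
gripper_width: 0.127
grasp_force: 48.9
```

```bash
python3 - <<'E'
from h import *
o,p,d=look("side"); cv2.imwrite("pics/s5.png",cv2.resize(p[120:280,160:400],(720,480),interpolation=2)[:,:,::-1]); print(o["eef_pos"],o["contact_force"])
o,p,d=look("wrist"); c=cloud("wrist",d,o); e=o["eef_pos"]; R=q2R(o["tool_rot"]); l=(c-e)@R
m=(l[...,2]>.020)&(l[...,2]<.052)&(abs(l[...,1])<.057)&(abs(l[...,0])<.028)&((abs(l[...,1])>.035)|(l[...,0]>.026)); q=l[m]
print(np.linalg.lstsq(np.c_[q[:,:2],np.ones(len(q))],q[:,2],rcond=None)[0].round(4))
E
```

```text
[0.48996539 0.23768098 0.20891454] [ 0.44793849 -0.21884487 -4.33799421]
[0.0121 0.0007 0.0358]
```

View pics/s5.png

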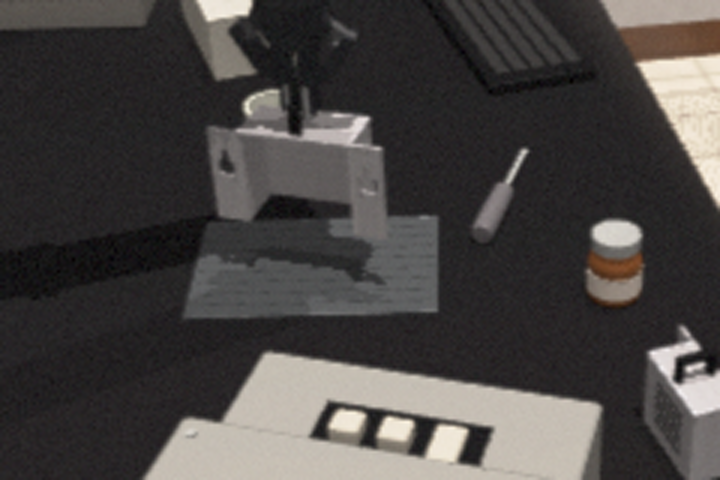

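The side crop shows the guard held upright at (295,170), above the middle of the mat at (315,265), with jar, screwdriver and cup untouched. I lower it, slowly at the end.

drive_tool:
  increments:
    - {"claw": 0, "dx": 0, "dy": 0, "dz": 0.01, "wx": 0, "wy": 0, "wz": 0}
    - {"claw": 0, "dx": 0, "dy": 0, "dz": 0.014, "wx": 0, "wy": 0, "wz": 0}
    - {"claw": 0, "dx": 0, "dy": 0, "dz": 0.014, "wx": 0, "wy": 0, "wz": 0}
    - {"claw": 0, "dx": 0, "dy": 0, "dz": 0.01, "wx": 0, "wy": 0, "wz": 0}
    - {"claw": 0, "dx": 0, "dy": 0, "dz": 0.006, "wx": 0, "wy": 0, "wz": 0}
    - {"claw": 0, "dx": 0, "dy": 0, "dz": 0.004, "wx": 0, "wy": 0, "wz": 0}
    - {"claw": 0, "dx": 0, "dy": 0, "dz": 0.002, "wx": 0, "wy": 0, "wz": 0}
    - {"claw": 0, "dx": 0, "dy": 0, "dz": 0, "wx": 0, "wy": 0, "wz": 0}

```text
t: 12.35
eef_pos: [0.4893, 0.2383, 0.1484]
tool_rot: [-0.0, 0.84, 0.542, 0.0]
contact_force: [0.9, 0.2, -4.7]
gripper_width: 0.127
grasp_force: 48.9
```

drive_tool:
  increments:
    - {"claw": 0, "dx": 0, "dy": 0, "dz": 0.001, "wx": 0, "wy": 0, "wz": 0}
    - {"claw": 0, "dx": 0, "dy": 0, "dz": 0.001, "wx": 0, "wy": 0, "wz": 0}
    - {"claw": 0, "dx": 0, "dy": 0, "dz": 0.001, "wx": 0, "wy": 0, "wz": 0}
    - {"claw": 0, "dx": 0, "dy": 0, "dz": 0, "wx": 0, "wy": 0, "wz": 0}

```text
t: 12.85
eef_pos: [0.4891, 0.2383, 0.1452]
tool_rot: [-0.0, 0.84, 0.542, -0.0]
contact_force: [0.2, 0.2, -4.9]
gripper_width: 0.126
grasp_force: 48.9
```

drive_tool:
  increments:
    - {"claw": 0, "dx": 0, "dy": 0, "dz": 0.001, "wx": 0, "wy": 0, "wz": 0}
    - {"claw": 0, "dx": 0, "dy": 0, "dz": 0.001, "wx": 0, "wy": 0, "wz": 0}
    - {"claw": 0, "dx": 0, "dy": 0, "dz": 0, "wx": 0, "wy": 0, "wz": 0}
    - {"claw": 0, "dx": 0, "dy": 0, "dz": 0, "wx": 0, "wy": 0, "wz": 0}

```text
t: 13.35
eef_pos: [0.4895, 0.2385, 0.145]
tool_rot: [-0.001, 0.84, 0.542, 0.0]
contact_force: [-6.2, -2.2, 15.0]
gripper_width: 0.125
grasp_force: 51.4
```

It is standing (+15 N). I ease off and release.

drive_tool:
  increments:
    - {"claw": 0, "dx": 0, "dy": 0, "dz": -0.001, "wx": 0, "wy": 0, "wz": 0}
    - {"claw": 0, "dx": 0, "dy": 0, "dz": -0.0005, "wx": 0, "wy": 0, "wz": 0}
    - {"claw": 0.014, "dx": 0, "dy": 0, "dz": 0, "wx": 0, "wy": 0, "wz": 0}
    - {"claw": 0.02, "dx": 0, "dy": 0, "dz": 0, "wx": 0, "wy": 0, "wz": 0}
    - {"claw": 0.03, "dx": 0, "dy": 0, "dz": 0, "wx": 0, "wy": 0, "wz": 0}
    - {"claw": 0.045, "dx": 0, "dy": 0, "dz": 0, "wx": 0, "wy": 0, "wz": 0}
    - {"claw": 0.045, "dx": 0, "dy": 0, "dz": 0, "wx": 0, "wy": 0, "wz": 0}

```text
t: 14.22
eef_pos: [0.4892, 0.2383, 0.1448]
tool_rot: [0.0, 0.84, 0.542, -0.0]
contact_force: [-0.8, -0.6, -0.2]
gripper_width: 0.527
grasp_force: 0.0
```

drive_tool:
  increments:
    - {"claw": 0.045, "dx": 0, "dy": 0, "dz": -0.01, "wx": 0, "wy": 0, "wz": 0}
    - {"claw": 0.045, "dx": 0, "dy": 0, "dz": -0.025, "wx": 0, "wy": 0, "wz": 0}
    - {"claw": 0.045, "dx": 0, "dy": 0, "dz": -0.04, "wx": 0, "wy": 0, "wz": 0}
    - {"claw": 0.045, "dx": 0, "dy": 0, "dz": -0.04, "wx": 0, "wy": 0, "wz": 0}
    - {"claw": 0.045, "dx": 0, "dy": 0, "dz": 0, "wx": 0, "wy": 0, "wz": 0}
    - {"claw": 0.045, "dx": 0, "dy": 0, "dz": 0, "wx": 0, "wy": 0, "wz": 0}

```text
t: 14.98
eef_pos: [0.4889, 0.2383, 0.2598]
tool_rot: [-0.0, 0.84, 0.542, 0.0]
contact_force: [0.4, -0.4, -0.8]
gripper_width: 0.528
grasp_force: 0.0
```

```bash
python3 - <<'E'
from h import *
o,p,d=look("wrist"); c=cloud("wrist",d,o); e=[.489,.238]
m=(c[...,2]>.130)&(c[...,2]<.150)&(np.linalg.norm(c[...,:2]-e,axis=-1)<.04)
q=(c[m]*1000).astype(np.float32); r=cv2.minAreaRect(np.ascontiguousarray(q[:,:2])); print("bar",r,np.median(q[:,2]))
o,s,ds=look("side"); cs=cloud("side",ds)
Y=np.array([.914,-.407]);N=np.array([.407,.914]);f=np.array([.566,-.1485])
for nm,k in(("stop",.038),("fast",0),("slow",-.038)):
    mm=np.linalg.norm(cs[...,:2]-(f-N*.075+Y*k),axis=-1)<.010; print(nm,np.median(cs[mm][:,2]).round(4))
cv2.imwrite("pics/s6.png",np.vstack([cv2.resize(s[120:280,160:400],(480,320),interpolation=2),cv2.resize(p,(480,280))])[:,:,::-1]); print(o["eef_pos"],o["contact_force"])
E
```

```text
bar ((489.007080078125, 238.04974365234375), (47.764923095703125, 11.935628890991211), 65.58425903320312) 141.66339
stop 0.1592
fast 0.1672
slow 0.1671
[0.48858083 0.23811076 0.25917933] [ 0.02326315 -0.53323073 -0.36165897]
```

View pics/s6.png

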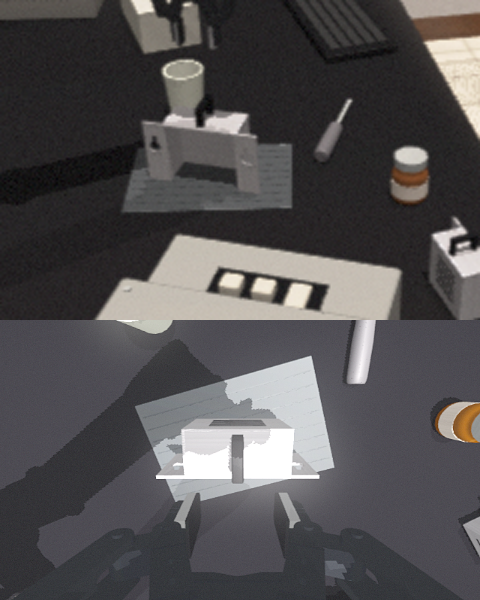

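The guard stands upright and released on the mat, and the bystanders are in place. A quick check of the mat centre from the wrist-view corners (181,124) and (445,211) before handing in.

```bash
python3 - <<'E'
from h import *
o,p,d=look("wrist")
a,b,c3=[w("wrist",u,v,d,o) for u,v in((184,125),(442,209),(413,57))]
mid=(a+b)/2; print(a.round(3),b.round(3),np.linalg.norm(a-c3),np.linalg.norm(b-c3),mid.round(3),np.hypot(*(mid[:2]-[.489,.238])))
if np.hypot(*(mid[:2]-[.489,.238]))<.025: print(hand_in())
E
```

```text
[0.377 0.339 0.004] [0.601 0.133 0.004] 0.25090415807335853 0.16993238534295865 [0.489 0.236 0.004] 0.002250155947248003
the job is handed in; nothing more can be done
None
```

The job is handed in: the stop key is latched down with both speed keys up, and the guard stands upright and released about 2 mm from the mat's centre. The jar, screwdriver and cup look undisturbed in the last pictures; the hand-in did not report a verdict.

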